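Stop the tube feeder and tilt out its hopper

ROBOT

A 7-joint arm with a two-finger parallel gripper is mounted at the origin on the work surface. World frame = base frame: x ahead of the robot, y to its left, z up, the work surface at z = 0. Lengths are in m, angles in rad, forces in N, time in s.
With the tool pointing down it reaches from about 0.425 to 0.95 m from the base axis. Payload 16.7 kg.
Tool frame: the origin (TCP) lies midway between the tips of the shut fingers; the grasp point (between the pads) lies manip.pinch_z behind it (manip.pinch_z is the distance from the TCP to the grasp point, in m); x points along the fingers, z is the direction in which the jaws open and shut, and the axes are right-handed (so a half turn about x gives the same grasp; the last joint's range is limited). The gripper opens to 94 mm and grips with 3 to 60 N. Pads are 16 mm wide; open, the fingers measure 119 mm over their backs; the gripper's body (75 mm by 177 mm) begins 78 mm behind the grasp point.
Start: joints at [1.079, 0.426, 0.074, 1.606, -0.034, 1.111, -0.067], TCP at [0.226, -0.636, 0.184] pointing down, gripper open.
Joint ranges: [-2.85, 2.85], [-0.5, 2.14], [-1.23, 1.37], [0.21, 2.46], [-1.02, 4.16], [0.16, 2.05], [-2.73, 2.73]. Speed limits (rad/s): [1.89, 1.89, 2.39, 2.39, 3.01, 3.01, 3.01].

INTERFACE

Orientations are given as a unit quaternion [w, x, y, z].
In Python, from cell import manip, snapshot, camera_info gives the robot as it stands. The module is installed in compiled form; this text tells all that it offers.
- The arm moves only by the shell command python3 -m pendant 'ROWS' [FORCE]. ROWS is JSON, one flat list of numbers, 7 for each row, row after row: the turn, a rotation vector about the tool's x, y, z in units of 8 degrees (1.0 is 8 degrees), then the shift along the tool's x, y, z in units of 40 mm (1.0 is 40 mm), then the closure, from -1 (fully open) to 1 (shut), so that 0 is half open. A call has 1 to 10 rows; each row is the pose to reach, as a shift and turn from the pose commanded when the call began, along the tool's axes at that moment; what a row does not reach only later rows make up. A row lasts 1/8 s, in which the tool goes at most 62.5 mm and 10.7 degrees, less where a joint would pass 70% of its speed; a pose out of reach is approached as far as the arm can. A call with a gripper value outside its range is refused whole. The fingers move at their own pace and stop on an object; FORCE is the grip in N (left out, the last holds). Time passes only in rows, so rows that repeat a pose let the fingers close. It gives the time, the measured TCP pose, the force and the opening at its end, in the units of the state.
- manip.state(): the state, without advancing time (a new reading comes with each control period).
- snapshot(name): name is "scene" or "top"; returns (picture, depth): 420x560x3 uint8, blue, green, red; 420x560 float32, m along the optical axis (not along the pixel's ray), 0 where there is no reading.
- camera_info(name): a dict with "fov_y" (degrees; the focal length in pixels is half the picture's height over the tangent of half this angle, whatever the lens; pixels are square), "cx", "cy" (the principal point, pixels), "camera_from_world" (4x4, takes a point from world to camera coordinates). Camera axes: x right, y down, z forward; pixel columns grow to the right and rows downward; lengths in m; the calibration is good to about 2 mm. A picture is of the moment at which its call begins. camera_info takes no time and is no camera call.
- manip.sign_off(): hands the job in, once; it reports no verdict.
The state is a dict: "clock": time; "joint_positions": joint angles; "dq": joint speeds; "joint_torque": joint torques, N m; "tool_pos": TCP position; "orientation": TCP orientation; "wrist_force": force on the tool from outside, world axes, zero at the start; "ft_torque": the same for the moment, N m; "finger_gap": finger opening in m.
Only numpy, scipy, OpenCV 4.12 (cv2) and the standard library are available. Lean on these libraries where they do the work, as an engineer would, in place of code of your own. Each camera call takes 0.05 s, during which the arm holds its last target. There are 200 camera calls.

TASK

Stop the tube feeder: press its long red stop bar fully home near the middle, so that both ends go down evenly, hold it there for about half a second and let it spring back. Then tilt the blue hopper bin at the feeder's front forward to its stop, so that the tubes inside can be reached, and leave it open with the three tubes still in it. Do not disturb the other things on the bench.

Things in the scene. Friction and masses are not known exactly. Their poses are not given: they have to be found in the camera images.
- feeder: Tube feeder fixed to the bench, white and grey, 285 mm deep (x), 262 mm wide (y), rear housing 198 mm high. Origin at bench level, mid-width, 90 mm behind its front edge; x to its rear, z up. Its front (-x) faces the robot, turned up to 17 degrees. The black console's front edge is at x = 5 mm, 135 mm high. Low side walls beside the hopper, 99 mm high, at y = +-126 mm.
- bar_mid (a point): Centre of the upper (pressed) face of the red stop bar with yellow ends, 200 mm long (y), 44 mm wide (x), 14 mm thick; at rest 190 mm above the bench, at feeder x = 30 mm. z: outward normal of the face, at rest leaning 33 degrees from vertical towards the robot; y along the bar; x up the slope to the rear. The frame moves with the bar.
- bar_press (a joint): Swing of the stop bar about its hinge, which runs along the bar 32 mm up the slope (+x) from bar_mid and 14 mm under the face: 0 at rest, 0.30 rad fully home; bar_mid then has travelled about 10 mm along its resting -z. Sprung: about 3 N at the middle to start, 10 N fully home; it springs back when let go.
- bar_rock (a joint): Rocking of the stop bar, one end lower than the other: 0 level, limits +-0.09 rad; positive: the +y end is higher. A stiff spring (10 N m per rad) keeps it level; a push off the middle rocks it (10 N, 30 mm off the middle: 0.03 rad).
- hopper_rim (a point): Middle of the top edge of the hopper's front wall: white rim 220 mm long (y), 10 mm thick (x), 12 mm high, on a blue wall 5 mm thick. Closed: 135 mm above the bench, at feeder x = -80 mm, axes as the feeder's; they tilt with the hopper. Open above; about 75 mm free room behind it (+x) at this height. It can be pinched from above, or hooked from inside and drawn forward.
- hopper (a joint): Forward tilt of the hopper: 0 closed (at the start), 0.62 rad at its stop, fully open. Pivot along y at the foot of the front wall, 115 mm below the rim's top edge and 5 mm in front of the rim's middle. Pivot friction (about 0.4 N m) holds it wherever it is left; drawing the rim forward takes about 4 to 6 N.
- rail_mid (a point): Middle of the axis of a fixed horizontal steel guard rail, 16 mm thick, along y over the feeder's whole width, straight above the stop bar: 130 mm above bar_mid, on posts at y = +-126 mm. No tool can come down on the bar vertically: it must lean, upper part towards the robot, about 30 to 35 degrees from vertical (square to the bar is 33).
- hopper_in (a point): Centre of the hopper's inner floor, 24 mm above the bench when closed. The inside is 89 mm (x) by 212 mm (y); side walls 70 mm high, back wall 60 mm high; axes as hopper_rim.
- tube1_mid (a point): Centre of a loose white tube with orange cap, 28 mm thick and 114 mm long, lying along y on the hopper's floor. Weighs about 20 g and may roll.
- tube2_mid (a point): Centre of a loose white tube with orange cap, 28 mm thick and 114 mm long, lying along y on the hopper's floor. Weighs about 20 g and may roll.
- tube3_mid (a point): Centre of a loose white tube with orange cap, 28 mm thick and 114 mm long, lying along y on the hopper's floor. Weighs about 20 g and may roll.
- amber_bottle: Bystander: amber bottle, 68 mm thick, 150 mm high, standing beside the feeder. Origin at the centre of its underside.
- tip_box: Bystander: blue pipette-tip box with clear lid, 87 x 122 mm, 65 mm high, standing beside the feeder. Origin at the centre of its underside.
- tube_rack: Bystander: green tube rack with coloured caps, 100 x 200 mm, 77 mm high. Origin at the centre of its underside.
- white_jar: Bystander: white jar with red cap, 80 mm thick, 90 mm high. Origin at the centre of its underside.
- beaker: Bystander: glass beaker, 84 mm across, 100 mm high. Origin at the centre of its underside.
Not all that is in view belongs to the job. Leave any brown or pink look-alike of the part that bears tube2_mid alone.

How it is judged:
By the outcome, as a careful person would: the job done as asked, in the order asked, and still so for the second after the job is handed in, with the robot touching nothing.
It also fails if it takes over 48 s, if anything falls off the work surface, if the arm or the gripper's body presses on something with over 40 N, if the wrist force passes 120 N, or if a joint passes its speed limit or range.

## Working session

There is one attempt and no reset: what is moved stays moved. The work goes in short steps, Python scripts to look and compute and a shell command to move; the robot and the scene stay as the last step left them, time stands still between calls to the robot, and variables do not carry over. Pictures are saved under pics/ and viewed, about 8 in all and at most 12, crops included, and the job is handed in when it is done.

```bash
mkdir -p pics
cat > h.py <<'E'
import numpy as np, cv2
from cell import manip, snapshot, camera_info
from scipy.spatial.transform import Rotation as R
def Rq(q): return R.from_quat([q[1],q[2],q[3],q[0]])
def cloud(name,depth):
    i=camera_info(name); f=210/np.tan(np.radians(i["fov_y"])/2)
    v,u=np.mgrid[0:420,0:560]
    P=np.stack([(u-i["cx"])*depth/f,(v-i["cy"])*depth/f,depth],-1)
    T=np.linalg.inv(np.array(i["camera_from_world"]))
    return P@T[:3,:3].T+T[:3,3]
E
python3 - <<'E'
from h import *
print(manip.state(), manip.pinch_z)
for n in("scene","top"):
    p,d=snapshot(n); cv2.imwrite(f"pics/{n}0.png",p); np.savez(f"{n}0.npz",p=p,d=d)
    print(camera_info(n))
E
```

```text
{'clock': 0.0, 'joint_positions': array([ 1.07949591,  0.42672357,  0.07385617,  1.60660935, -0.03412523,
        1.11079336, -0.06706886]), 'dq': array([-0.00037635, -0.00122703,  0.00021047,  0.00044329,  0.00036149,
        0.00080556, -0.00040226]), 'joint_torque': array([-1.82685828e-03, -9.35817218e+01,  3.66621561e+00, -4.54201412e+01,
       -4.85957600e-02,  2.01528001e-02,  6.51450341e-05]), 'tool_pos': array([ 0.22606605, -0.63552246,  0.18328037]), 'orientation': array([ 0.5773649 ,  0.40792411,  0.57812967, -0.40744788]), 'wrist_force': array([0.37526946, 0.54802541, 0.70250452]), 'ft_torque': array([-0.00203866, -0.01403832,  0.02593661]), 'finger_gap': 0.09409043038364968} 0.0188
{'fov_y': 56.39209300787074, 'cx': 271.8297785658025, 'cy': 211.04196051411373, 'camera_from_world': array([[-0.79699334,  0.60396777, -0.00495472,  0.40153492],
       [ 0.42990935,  0.56150639, -0.70702795, -0.06148784],
       [-0.42423998, -0.56562665, -0.70716824,  1.4883505 ],
       [ 0.        ,  0.        ,  0.        ,  1.        ]])}
{'fov_y': 52.611853686028034, 'cx': 279.16418289321905, 'cy': 199.73637326240564, 'camera_from_world': array([[-7.69883190e-03, -9.99969834e-01,  1.02934651e-03,
        -4.32798254e-02],
       [-9.85718967e-01,  7.41593590e-03, -1.68235319e-01,
         5.11180918e-01],
       [ 1.68222611e-01, -2.30986182e-03, -9.85746325e-01,
         1.16555988e+00],
       [ 0.00000000e+00,  0.00000000e+00,  0.00000000e+00,
         1.00000000e+00]])}
```

View pics/scene0.png

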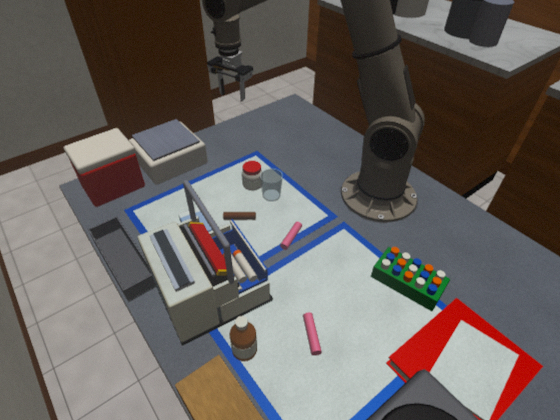

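View pics/top0.png

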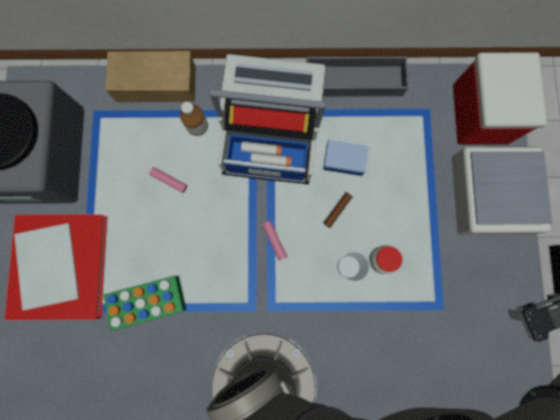

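The scene picture shows the feeder at (205,265), with the red bar at (208,248) and the hopper at (240,265). In the top picture the bar is at (268,118), the hopper at (266,160) and the rail at about (268,98).

Look-alikes in the top picture:
- **Stop bar:** the red sheet (57,266), the red jar cap (388,259) and the red box (495,100) could be taken for it. I choose the red bar with yellow ends at (268,118).
- **Hopper:** the blue tip box (346,157) could be taken for it. I choose the bin at (266,160).
- **Tubes:** there are pink tubes at (168,180) and (275,240) and a brown one at (338,209). I'll leave these alone.

Next is a close crop.

Run:
```python
from h import *
z=np.load("top0.npz"); p,d=z["p"],z["d"]
c=p[50:190,205:385]; cv2.imwrite("pics/crop0.png",cv2.resize(c,None,fx=4.4,fy=4.4,interpolation=cv2.INTER_CUBIC)[:600])
for n in("top","scene"):
    z=np.load(n+"0.npz"); p,d=z["p"],z["d"]; P=cloud(n,d)
    hsv=cv2.cvtColor(p,cv2.COLOR_BGR2HSV); H,S,V=[hsv[...,k].astype(int) for k in range(3)]
    box=(P[...,0]>.4)&(P[...,0]<.8)&(abs(P[...,1])<.25)&(d>0)
    red=((H<8)|(H>172))&(S>150)&(V>80)&box&(P[...,2]>.15)&(P[...,2]<.23)
    yel=(H>18)&(H<35)&(S>120)&(V>90)&box&(P[...,2]>.13)&(P[...,2]<.23)
    for nm,m in(("red",red),("yel",yel)):
        Q=P[m]; print(n,nm,len(Q),Q.mean(0) if len(Q) else "")
        if nm=="red" and len(Q): 
            u,s,v=np.linalg.svd(Q-Q.mean(0),full_matrices=False); print("axes",v.round(3),s, np.ptp((Q-Q.mean(0))@v[0]))
        if nm=="yel": 
            for s_ in(Q[Q[:,1]>Q[:,1].mean()],Q[Q[:,1]<=Q[:,1].mean()]): print("  ",s_.mean(0) if len(s_) else "",len(s_))
    # rim: white pixels z .125-.142 ; rail: z>.28
    rim=box&(S<60)&(V>120)&(P[...,2]>.125)&(P[...,2]<.145)&(P[...,0]<.62)
    rail=box&(P[...,2]>.28)&(P[...,2]<.36)
    for nm,m in(("rim",rim),("rail",rail)):
        Q=P[m]; 
        if len(Q)>10:
            vx=np.polyfit(Q[:,1],Q[:,0],1); print(n,nm,len(Q),"mean",Q.mean(0).round(4),"y",np.percentile(Q[:,1],[1,99]),"slope deg",np.degrees(np.arctan(vx[0])), vx)
```

```text
top red 1226 [ 0.70010985 -0.02059211  0.19061836]
axes [[-0.122 -0.993 -0.003]
 [-0.849  0.106 -0.518]
 [-0.514  0.061  0.855]] [1.83017937 0.45790921 0.11206247] 0.1813151156713524
top yel 119 [ 0.70085886 -0.01756236  0.18577883]
   [0.71380313 0.07778228 0.18283873] 61
   [ 0.68724506 -0.11783863  0.18887099] 58
top rim 276 mean [ 0.5889 -0.0078  0.135 ] y [-0.11175431  0.09689396] slope deg 6.927877693791006 [0.12150701 0.58982451]
top rail 917 mean [ 0.6956 -0.0213  0.3235] y [-0.15085678  0.1085283 ] slope deg 7.080357572104841 [0.12420846 0.69821429]
scene red 653 [ 0.70490592 -0.01838451  0.19315521]
axes [[-0.148 -0.989 -0.013]
 [ 0.861 -0.136  0.489]
 [ 0.486 -0.061 -0.872]] [1.32755668 0.3341909  0.05038868] 0.18727800280003054
scene yel 41 [ 0.70795113 -0.02044329  0.19370375]
   [0.7243447  0.07785326 0.1993278 ] 21
   [ 0.69073789 -0.12365466  0.18779851] 20
scene rim 113 mean [ 0.5923 -0.0043  0.1357] y [-0.1116466  0.0987773] slope deg 6.93087863369404 [0.12156016 0.5928511 ]
scene rail 621 mean [0.7044 0.004  0.3219] y [-0.14335565  0.1143923 ] slope deg 6.807187209696563 [0.11937001 0.70392561]
```

View pics/crop0.png

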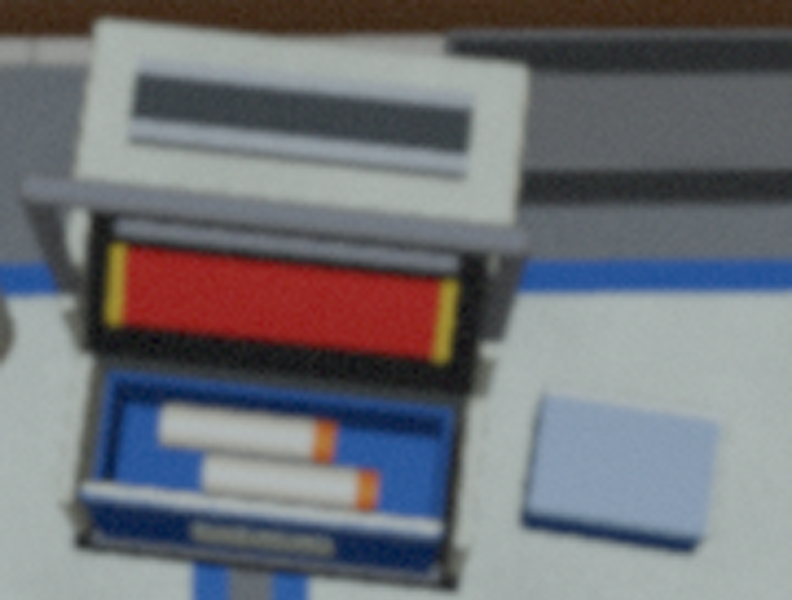

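The crop confirms the choice: the red bar with yellow ends is at (282,303), the blue hopper with its white rim is at (262,508), and two of its tubes are visible. The rail is at (275,212). The feeder's yaw is about -6.9°, and bar_mid is about (0.702, -0.021, 0.190).

```bash
cat >> h.py <<'E'
yaw=np.radians(-6.95); fx=np.array([np.cos(yaw),np.sin(yaw),0]); fy=np.array([-np.sin(yaw),np.cos(yaw),0]); Z=np.array([0,0,1.])
bar=np.array([.702,-.0208,.190]); O=bar*[1,1,0]-.03*fx
n=np.cos(np.radians(33))*Z-np.sin(np.radians(33))*fx
def ori(lean,s):   # lean deg, tool z = s*fy
    l=np.radians(lean); x=np.sin(l)*fx-np.cos(l)*Z; z=s*fy
    return R.from_matrix(np.stack([x,np.cross(z,x),z],1))
def rel(pos,rot,st=None,p0=None):
    st=st or manip.state(); q=Rq(st["orientation"]); p=st["tool_pos"] if p0 is None else p0
    return np.r_[np.degrees((q.inv()*rot).as_rotvec())/8, q.inv().apply(np.array(pos)-p)/.04].round(2)
def show():
    s=manip.state(); q=Rq(s["orientation"])
    print("t",round(s["clock"],2),"p",s["tool_pos"].round(4),"F",s["wrist_force"].round(1),"gap",round(s["finger_gap"],3),"j",s["joint_positions"].round(2)); print(q.as_matrix().round(3))
    d=s["tool_pos"]-bar; print("feeder",((s["tool_pos"]-O)@np.stack([fx,fy,Z],1)).round(4),"above bar",round(d@n,4),"upslope",round(d@(np.cross(fy,n)),4),"along",round(d@fy,4))
E
python3 - <<'E'
from h import *
show()
for s in(1,-1):
    print("s",s)
    for pos,l in(((.226,-.636,.42),0),((.40,-.32,.45),0),(bar+.22*n,33),(bar+.05*n,33)): print(pos,l,rel(pos,ori(l,s)))
E
```

```text
t 0.1 p [ 0.2261 -0.6356  0.1834] F [ 0.4  0.8 -0.1] gap 0.094 j [ 1.08  0.43  0.07  1.61 -0.03  1.11 -0.07]
[[-0.     0.942  0.335]
 [ 0.001  0.335 -0.942]
 [-1.    -0.    -0.001]]
feeder [-0.368  -0.6679  0.1834] above bar 0.2112 upslope -0.3374 along -0.6679
s 1
(0.226, -0.636, 0.42) 0 [-1.918e+01 -0.000e+00 -1.000e-02 -5.920e+00 -1.000e-02  0.000e+00]
(0.4, -0.32, 0.45) 0 [-1.918e+01 -0.000e+00 -1.000e-02 -6.660e+00  6.740e+00 -5.980e+00]
[ 0.58305984 -0.00630133  0.37450752] 33 [-18.49  -5.48  -1.3   -4.77  13.68 -11.84]
[ 0.67496815 -0.01750485  0.23193353] 33 [-18.49  -5.48  -1.3   -1.2   15.75 -10.8 ]
s -1
(0.226, -0.636, 0.42) 0 [ 3.32 -0.01  0.   -5.92 -0.01  0.  ]
(0.4, -0.32, 0.45) 0 [ 3.32 -0.01  0.   -6.66  6.74 -5.98]
[ 0.58305984 -0.00630133  0.37450752] 33 [  3.22  -0.96   4.05  -4.77  13.68 -11.84]
[ 0.67496815 -0.01750485  0.23193353] 33 [  3.22  -0.96   4.05  -1.2   15.75 -10.8 ]
```

```bash
python3 -m pendant '[0,0,0,-1.5,0,0,1, 0,0,0,-3,0,0,1, 0.5,0,0,-4.5,0.5,-0.5,1, 1,0,0,-6,1.5,-1.3,1, 1.5,0,0,-6.5,2.6,-2.3,1, 2,0,0,-6.6,3.6,-3.2,1, 2.5,0,0,-6.6,4.6,-4.1,1, 3,0,0,-6.6,5.6,-5,1, 3.32,0,0,-6.6,6.74,-6,1, 3.32,0,0,-6.6,6.74,-6,1]' 20
python3 - <<'E'
from h import *
show(); print(rel(bar+.22*n,ori(33,-1)),rel(bar+.06*n,ori(33,-1)))
E
```

```text
clock: 1.35
tool_pos: [0.402, -0.3153, 0.4481]
orientation: [0.47, 0.528, 0.47, -0.528]
wrist_force: [-0.0, -0.2, 0.6]
finger_gap: 0.0007
t 1.35 p [ 0.402  -0.3153  0.4481] F [-0.  -0.2  0.6] gap 0.001 j [ 0.64  0.03 -0.1   1.55  0.    1.56 -1.15]
[[ 0.001  0.993 -0.115]
 [ 0.001 -0.115 -0.993]
 [-1.     0.001 -0.001]]
feeder [-0.2322 -0.3287  0.4481] above bar 0.3593 upslope -0.0793 along -0.3287
[ 0.04 -0.02  4.12  1.85  3.6  -8.2 ] [ 0.04 -0.02  4.12  5.2   5.78 -8.18]
```

```bash
python3 -m pendant '[0,0,0.5,0.2,0.4,-1,1, 0,0,1,0.4,0.9,-2.2,1, 0,0,1.6,0.7,1.4,-3.4,1, 0,0,2.2,1,1.9,-4.6,1, 0,0,2.8,1.3,2.5,-5.8,1, 0,0,3.4,1.6,3.1,-7,1, 0,0,4,1.8,3.5,-7.9,1, 0.04,-0.02,4.12,1.85,3.6,-8.2,1, 0.04,-0.02,4.12,1.85,3.6,-8.2,1]'
python3 - <<'E'
from h import *
show(); print(rel(bar+.02*n-.003*np.cross(fy,n),ori(33,-1)))
E
```

```text
clock: 2.48
tool_pos: [0.5823, -0.0114, 0.3736]
orientation: [0.599, 0.641, 0.297, -0.377]
wrist_force: [0.7, -0.7, 0.2]
finger_gap: 0.0004
t 2.48 p [ 0.5823 -0.0114  0.3736] F [ 0.7 -0.7  0.2] gap 0.0 j [ 0.44 -0.18 -0.54  2.    0.07  0.74 -1.86]
[[ 0.539  0.833 -0.127]
 [-0.07  -0.106 -0.992]
 [-0.839  0.543  0.002]]
feeder [-0.0899 -0.0051  0.3736] above bar 0.2193 upslope -0.0006 along -0.0051
[-0.03  0.03  0.01  4.98 -0.05 -0.15]
```

```bash
python3 -m pendant '[0,0,0,1,0,0,1, 0,0,0,2,-0.02,-0.1,1, 0,0,0,3,-0.05,-0.15,1, 0,0,0,4,-0.05,-0.15,1, 0,0,0,4.6,-0.05,-0.15,1, 0,0,0,4.85,-0.05,-0.15,1, 0,0,0,4.85,-0.05,-0.15,1]'
python3 - <<'E'
from h import *
show()
p,d=snapshot("top"); q,e=snapshot("scene")
a=cv2.resize(p[70:190,210:330],(500,500),interpolation=cv2.INTER_CUBIC); b=cv2.resize(q[190:310,130:202+48],(300,300)) if 0 else cv2.resize(q[180:300,140:260],(500,500),interpolation=cv2.INTER_CUBIC)
cv2.imwrite("pics/pre.png",cv2.resize(np.hstack([a,b]),(800,400)))
E
```

```text
clock: 3.35
tool_pos: [0.6863, -0.0197, 0.21]
orientation: [0.599, 0.641, 0.297, -0.377]
wrist_force: [0.3, -0.3, 0.2]
finger_gap: 0.0005
t 3.35 p [ 0.6863 -0.0197  0.21  ] F [ 0.3 -0.3  0.2] gap 0.001 j [ 0.38  0.19 -0.59  2.04  0.64  0.46 -2.38]
[[ 0.539  0.833 -0.128]
 [-0.071 -0.107 -0.992]
 [-0.839  0.543  0.001]]
feeder [ 0.0143 -0.0008  0.21  ] above bar 0.0253 upslope -0.0023 along -0.0008
```

View pics/pre.png

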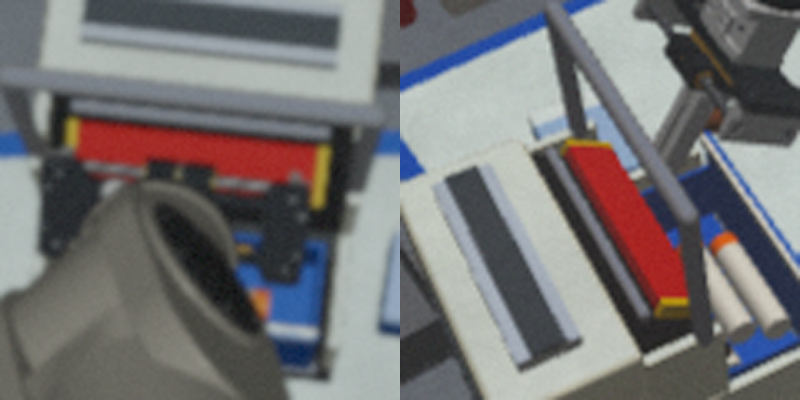

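The fingertips show at (180,170) in the left view, within a few mm of the bar's middle. In the right view they sit just in front of the bar's middle at (630,219), 25 mm above it, as computed. I'll press in steps.

```bash
python3 -m pendant '[0,0,0,0.35,0,0,1, 0,0,0,0.55,0,0,1, 0,0,0,0.7,0,0,1, 0,0,0,0.78,0,0,1]'
python3 - <<'E'
from h import *
show()
E
```

```text
clock: 3.95
tool_pos: [0.7033, -0.0211, 0.184]
orientation: [0.599, 0.641, 0.297, -0.377]
wrist_force: [-0.2, -0.3, 0.3]
finger_gap: 0.0005
t 3.95 p [ 0.7033 -0.0211  0.184 ] F [-0.2 -0.3  0.3] gap 0.0 j [ 0.34  0.25 -0.54  2.04  0.74  0.42 -2.47]
[[ 0.54   0.832 -0.128]
 [-0.07  -0.106 -0.992]
 [-0.839  0.544  0.001]]
feeder [ 3.13e-02 -1.00e-04  1.84e-01] above bar -0.0057 upslope -0.0022 along -0.0001
```

```bash
python3 -m pendant '[0,0,0,0.05,0,0,1, 0,0,0,0.1,0,0,1]'
python3 - <<'E'
from h import *
show()
z=np.load("scene0.npz"); q,e=snapshot("scene"); P0=cloud("scene",z["d"]);P=cloud("scene",e)
hsv=cv2.cvtColor(z["p"],cv2.COLOR_BGR2HSV); 
for nm,im,C in(("0",z["p"],P0),("1",q,P)):
    h=cv2.cvtColor(im,cv2.COLOR_BGR2HSV).astype(int); m=((h[...,0]<8)|(h[...,0]>172))&(h[...,1]>150)&(h[...,2]>80)&(C[...,0]>.6)&(C[...,0]<.8)&(abs(C[...,1])<.2)&(C[...,2]>.13)&(C[...,2]<.25)
    Q=C[m]-bar; print(nm,len(Q),"normal offs",np.percentile(Q@n,[10,50,90]).round(4),"up",np.percentile(Q@np.cross(fy,n),[2,50,98]).round(4),"y",np.percentile(Q@fy,[1,99]).round(4))
cv2.imwrite("pics/press.png",cv2.resize(q[190:290,150:250],(600,600),interpolation=cv2.INTER_CUBIC))
E
```

```text
clock: 4.2
tool_pos: [0.7054, -0.0213, 0.1807]
orientation: [0.599, 0.641, 0.297, -0.377]
wrist_force: [0.1, -0.7, 0.1]
finger_gap: 0.0003
t 4.2 p [ 0.7054 -0.0213  0.1807] F [ 0.1 -0.7  0.1] gap 0.0 j [ 0.33  0.26 -0.54  2.04  0.75  0.42 -2.48]
[[ 0.54   0.832 -0.128]
 [-0.07  -0.106 -0.992]
 [-0.839  0.544  0.001]]
feeder [ 3.350e-02 -1.000e-04  1.807e-01] above bar -0.0097 upslope -0.0022 along -0.0001
0 653 normal offs [-0.0015  0.0016  0.0033] up [-0.0204  0.0048  0.0215] y [-0.0907  0.0894]
1 635 normal offs [-0.0023  0.0017  0.0032] up [-0.0197  0.0066  0.0218] y [-0.0904  0.0896]
```

View pics/press.png

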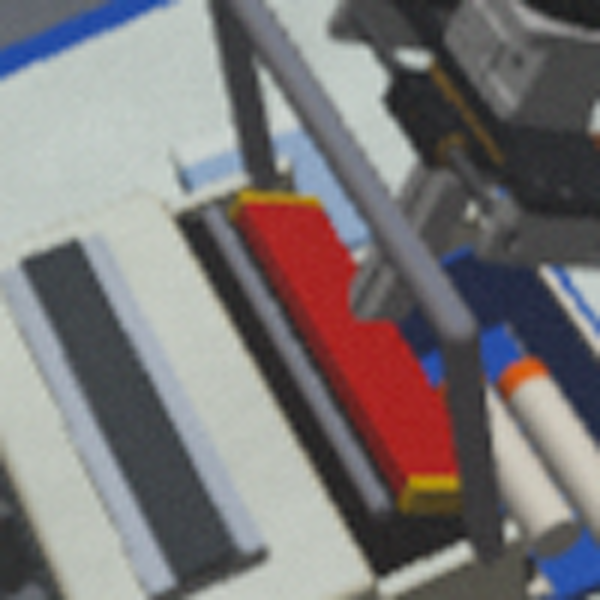

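The fingertip shows at (365,315), apparently still above the bar. The reported TCP lies below the face with no contact force, so I'll measure the tip in the depth data.

Run:
```python
from h import *
s=manip.state(); q=Rq(s["orientation"])
for nm in("scene","top"):
    p,d=snapshot(nm); P=cloud(nm,d); L=q.inv().apply((P-s["tool_pos"]).reshape(-1,3))
    h=cv2.cvtColor(p,cv2.COLOR_BGR2HSV).reshape(-1,3).astype(int)
    gray=(h[:,1]<110)&(d.reshape(-1)>0)
    for lo in np.arange(-.05,.012,.004):
        m=gray&(L[:,0]>lo)&(L[:,0]<=lo+.004)&(abs(L[:,1])<.03)&(abs(L[:,2])<.04)
        if m.sum(): print(nm,lo.round(3),m.sum(),L[m].min(0).round(3),L[m].max(0).round(3))
```

```text
scene -0.05 11 [-0.05   0.005 -0.015] [-0.047  0.012  0.009]
scene -0.046 15 [-0.046 -0.004 -0.016] [-0.043  0.013  0.01 ]
scene -0.042 17 [-0.042 -0.006 -0.015] [-0.038  0.013  0.01 ]
scene -0.038 11 [-0.037 -0.005 -0.016] [-0.034  0.013  0.006]
scene -0.034 12 [-0.034 -0.007 -0.014] [-0.03   0.013  0.011]
scene -0.03 5 [-0.03  -0.002 -0.012] [-0.027  0.012  0.007]
scene -0.026 2 [-0.026  0.009  0.001] [-0.026  0.011  0.005]
scene -0.002 9 [-0.001  0.021 -0.038] [0.001 0.03  0.036]
top -0.05 1 [-0.048  0.01  -0.006] [-0.048  0.01  -0.006]
top -0.018 2 [-0.015 -0.008  0.036] [-0.014 -0.007  0.039]
top -0.014 3 [-0.014 -0.02   0.024] [-0.01  -0.008  0.031]
top -0.01 1 [-0.009 -0.009  0.034] [-0.009 -0.009  0.034]
top -0.006 13 [-0.006  0.028 -0.035] [-0.002  0.03   0.04 ]
top -0.002 18 [-0.002  0.027 -0.038] [0.    0.029 0.032]
```

The real fingertips end about 20 mm behind the reported TCP, so about 10 mm still remains to the bar. I'll continue by force.

```bash
for i in 1; do python3 -m pendant '[0,0,0,0.12,0,0,1, 0,0,0,0.25,0,0,1]'; done
```

```text
clock: 4.6
tool_pos: [0.7108, -0.0222, 0.1719]
orientation: [0.599, 0.641, 0.297, -0.377]
wrist_force: [-10.5, 1.2, 4.2]
finger_gap: 0.0003
```

```bash
python3 -m pendant '[0,0,0,0.05,0,0,1, 0,0,0,0.1,0,0,1]'
python3 - <<'E'
from h import *
show()
E
```

```text
clock: 4.85
tool_pos: [0.7118, -0.0223, 0.1676]
orientation: [0.599, 0.641, 0.298, -0.378]
wrist_force: [-14.1, 2.5, 6.1]
finger_gap: 0.0005
t 4.85 p [ 0.7118 -0.0223  0.1676] F [-14.1   2.5   6.1] gap 0.0 j [ 0.31  0.28 -0.51  2.04  0.8   0.41 -2.52]
[[ 0.538  0.834 -0.128]
 [-0.071 -0.106 -0.992]
 [-0.84   0.542  0.002]]
feeder [ 0.0399 -0.0003  0.1676] above bar -0.0242 upslope -0.0039 along -0.0003
```

```bash
cat >> h.py <<'E'
def barfit():
    up=np.cross(fy,n); z=np.load("scene0.npz"); q,e=snapshot("scene")
    for nm,im,C in(("rest",z["p"],cloud("scene",z["d"])),("now",q,cloud("scene",e))):
        h=cv2.cvtColor(im,cv2.COLOR_BGR2HSV).astype(int); Q=C-bar; A=np.stack([Q@up,Q@fy,Q@n],-1)
        m=((h[...,0]<8)|(h[...,0]>172))&(h[...,1]>150)&(h[...,2]>60)&(abs(A[...,0])<.03)&(abs(A[...,1])<.1)&(abs(A[...,2])<.025)
        B=A[m]; c=np.linalg.lstsq(np.c_[B[:,:2],np.ones(len(B))],B[:,2],rcond=None)[0]
        r=B[:,2]-np.c_[B[:,:2],np.ones(len(B))]@c; k=abs(r)<.003; B=B[k]; c=np.linalg.lstsq(np.c_[B[:,:2],np.ones(len(B))],B[:,2],rcond=None)[0]
        print(nm,len(B),"press rad",c[0].round(3),"rock",c[1].round(3),"offset",c[2].round(4))
    return q
E
python3 - <<'E'
from h import *
q=barfit(); cv2.imwrite("pics/press2.png",cv2.resize(q[170:290,140:260],(600,600),interpolation=cv2.INTER_CUBIC))
E
```

```text
rest 587 press rad -0.036 rock -0.001 offset 0.0017
now 442 press rad 0.128 rock -0.001 offset -0.0042
```

View pics/press2.png

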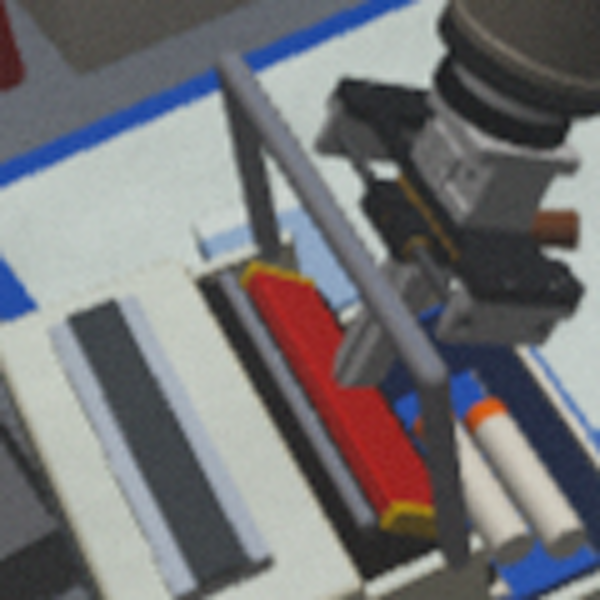

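The bar is about 0.16 rad down with no rocking, and the fingertip is at (360,370), mid-bar. I'll press on to the stop.

```bash
python3 -m pendant '[0,0,0,0.06,0,0,1, 0,0,0,0.12,0,0,1]'
python3 - <<'E'
from h import *
barfit(); show()
E
```

```text
clock: 5.15
tool_pos: [0.7135, -0.0225, 0.1636]
orientation: [0.599, 0.64, 0.298, -0.378]
wrist_force: [-46.2, 3.9, 34.5]
finger_gap: 0.0006
rest 587 press rad -0.036 rock -0.001 offset 0.0017
now 374 press rad 0.214 rock 0.001 offset -0.008
t 5.2 p [ 0.7135 -0.0224  0.1637] F [-39.8   2.6  28.8] gap 0.001 j [ 0.3   0.29 -0.51  2.04  0.81  0.4  -2.53]
[[ 0.537  0.834 -0.128]
 [-0.071 -0.106 -0.992]
 [-0.841  0.542  0.003]]
feeder [ 0.0416 -0.0002  0.1637] above bar -0.0284 upslope -0.0046 along -0.0002
```

```bash
python3 -m pendant '[0,0,0,0.01,0,0,1, 0,0,0,0.01,0,0,1, 0,0,0,0,0,0,1]';  python3 - <<'E'
from h import *
barfit()
E
python3 -m pendant '[0,0,0,-0.3,-0.03,0,1, 0,0,0,-1,-0.05,0,1, 0,0,0,-2,0,0,1, 0,0,0,-3,0,0,1, 0,0,0,-4,0,0,1, 0,0,0,-4.6,0,0,1, 0,0,0,-4.6,0,0,1]'
python3 - <<'E'
from h import *
barfit(); show()
E
```

```text
clock: 5.58
tool_pos: [0.7132, -0.0224, 0.164]
orientation: [0.599, 0.64, 0.298, -0.378]
wrist_force: [-33.4, 3.3, 21.5]
finger_gap: 0.0006
rest 587 press rad -0.036 rock -0.001 offset 0.0017
now 360 press rad 0.215 rock 0.001 offset -0.0079
clock: 6.5
tool_pos: [0.6165, -0.0099, 0.3212]
orientation: [0.6, 0.642, 0.296, -0.376]
wrist_force: [-0.1, -0.8, -0.6]
finger_gap: 0.0007
rest 587 press rad -0.036 rock -0.001 offset 0.0017
now 598 press rad -0.029 rock 0.0 offset 0.0016
t 6.55 p [ 0.6164 -0.01    0.3197] F [ 0.6 -0.1 -0.6] gap 0.0 j [ 0.53 -0.07 -0.67  2.03  0.2   0.62 -1.99]
[[ 0.541  0.831 -0.128]
 [-0.071 -0.107 -0.992]
 [-0.838  0.545  0.002]]
feeder [-5.620e-02  3.000e-04  3.197e-01] above bar 0.1557 upslope -0.0017 along 0.0003
```

The bar was held home from about 5.1 to 5.6 s and has sprung back level. Next I'll go to the hook position inside the hopper.

```bash
cat >> h.py <<'E'
def F(x,y,z): return O+x*fx+y*fy+z*Z
E
python3 - <<'E'
from h import *
for x,z in((-.05,.20),(-.05,.091)): print(rel(F(x,0,z),ori(0,-1)))
E
```

```text
[-0.05  0.03 -4.13  2.59 -1.5   0.  ]
[-0.05  0.03 -4.13  4.88 -2.99 -0.  ]
```

```bash
python3 -m pendant '[0,0,-1,0.4,-0.4,0,1, 0,0,-2,0.9,-0.8,0,1, 0,0,-3,1.5,-1.2,0,1, 0,0,-4,2.2,-1.5,0,1, -0.05,0.03,-4.13,2.6,-1.5,0,1, -0.05,0.03,-4.13,2.6,-1.5,0,1]'
python3 - <<'E'
from h import *
show(); print(rel(F(-.05,0,.091),ori(0,-1)))
q,e=snapshot("scene"); cv2.imwrite("pics/hook0.png",cv2.resize(q[170:320,150:300],(600,600),interpolation=cv2.INTER_CUBIC))
E
```

```text
clock: 7.3
tool_pos: [0.6222, -0.0107, 0.1959]
orientation: [-0.467, -0.528, -0.471, 0.53]
wrist_force: [-1.1, 0.5, 0.2]
finger_gap: 0.0003
t 7.3 p [ 0.6222 -0.0107  0.1959] F [-1.1  0.5  0.2] gap 0.0 j [ 0.42  0.41 -0.66  1.68  0.26  1.15 -2.  ]
[[-0.006  0.993 -0.12 ]
 [ 0.002 -0.12  -0.993]
 [-1.    -0.006 -0.001]]
feeder [-0.0505  0.0004  0.1959] above bar 0.0487 upslope -0.0643 along 0.0004
[ 0.01 -0.01  0.04  2.62  0.03  0.01]
```

View pics/hook0.png

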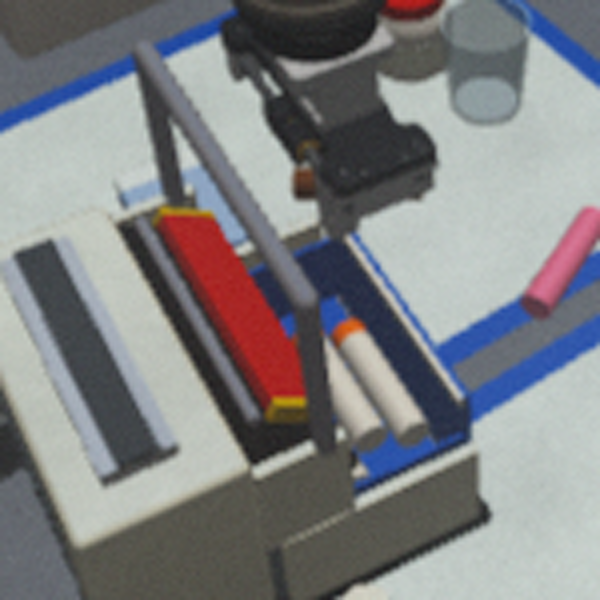

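The fingers are above the hopper with the tip at (340,232), behind the white rim (350,240)–(465,400). All is clear, so I'll lower them and begin drawing.

```bash
python3 -m pendant '[0,0,0,0.8,0,0,1, 0,0,0,1.7,0,0,1, 0,0,0,2.4,0.03,0,1, 0,0,0,2.62,0.03,0,1, 0,0,0,2.62,0.03,0,1]'
python3 - <<'E'
from h import *
show()
P0=np.array([-.085,.02])
for th in(0,.1,.2,.3,.4,.5,.56,.62,.65):
    c,s=np.cos(th),np.sin(th); a,b=.016,.071
    print(th,rel(F(P0[0]+a*c-b*s,0,P0[1]+a*s+b*c),ori(np.degrees(th),-1)))
E
```

```text
clock: 7.98
tool_pos: [0.6235, -0.0106, 0.0953]
orientation: [0.469, 0.529, 0.469, -0.529]
wrist_force: [0.2, -0.2, 0.8]
finger_gap: 0.0004
t 7.97 p [ 0.6235 -0.0106  0.0953] F [ 0.2 -0.2  0.8] gap 0.0 j [ 0.39  0.5  -0.62  1.77  0.35  0.97 -2.07]
[[-0.     0.993 -0.12 ]
 [ 0.001 -0.12  -0.993]
 [-1.    -0.001 -0.001]]
feeder [-0.0492  0.0006  0.0953] above bar -0.0363 upslope -0.118 along 0.0006
0 [ 0.01 -0.01  0.    0.11 -0.5   0.02]
0.1 [ 0.01 -0.01  0.72  0.08 -0.67  0.02]
0.2 [ 0.01 -0.01  1.44  0.06 -0.86  0.01]
0.3 [ 0.01 -0.01  2.15  0.07 -1.04  0.01]
0.4 [ 0.01 -0.01  2.87  0.09 -1.22  0.01]
0.5 [ 0.01 -0.01  3.59  0.13 -1.4   0.01]
0.56 [ 0.01 -0.01  4.01  0.17 -1.5   0.01]
0.62 [ 0.01 -0.01  4.44  0.21 -1.6   0.01]
0.65 [ 0.01 -0.01  4.66  0.23 -1.65  0.01]
```

```bash
python3 -m pendant '[0,0,0,0,-0.25,0,1, 0,0,0,0,-0.5,0,1, 0,0,0.36,0,-0.58,0,1, 0,0,0.72,0,-0.67,0,1, 0,0,1.08,0,-0.76,0,1, 0,0,1.44,0,-0.86,0,1, 0,0,1.8,0,-0.95,0,1, 0,0,2.15,0,-1.04,0,1]'
python3 - <<'E'
from h import *
show()
q,e=snapshot("scene"); cv2.imwrite("pics/hook1.png",cv2.resize(q[170:320,150:300],(600,600),interpolation=cv2.INTER_CUBIC))
P0=np.array([-.085,.02])
for th in(.3,.4,.5,.56,.62,.65):
    c,s=np.cos(th),np.sin(th); a,b=.016,.071
    print(th,rel(F(P0[0]+a*c-b*s,0,P0[1]+a*s+b*c),ori(np.degrees(th),-1)))
E
```

```text
clock: 8.98
tool_pos: [0.583, -0.0056, 0.0963]
orientation: [0.543, 0.594, 0.384, -0.452]
wrist_force: [4.4, -3.0, 2.0]
finger_gap: 0.0002
t 8.97 p [ 0.583  -0.0056  0.0963] F [ 4.4 -3.   2. ] gap 0.0 j [ 0.37  0.28 -0.6   2.13  0.49  0.54 -2.27]
[[ 0.297  0.947 -0.12 ]
 [-0.035 -0.115 -0.993]
 [-0.954  0.299 -0.001]]
feeder [-0.0899  0.0007  0.0963] above bar -0.0133 upslope -0.1516 along 0.0007
0.3 [ 0.01 -0.01 -0.03  0.08 -0.    0.01]
0.4 [ 0.01 -0.01  0.68  0.05 -0.18  0.01]
0.5 [ 0.01 -0.01  1.4   0.04 -0.36  0.01]
0.56 [ 0.01 -0.01  1.83  0.04 -0.47  0.01]
0.62 [ 0.01 -0.01  2.26  0.04 -0.58  0.01]
0.65 [ 0.01 -0.01  2.47  0.05 -0.63  0.01]
```

View pics/hook1.png

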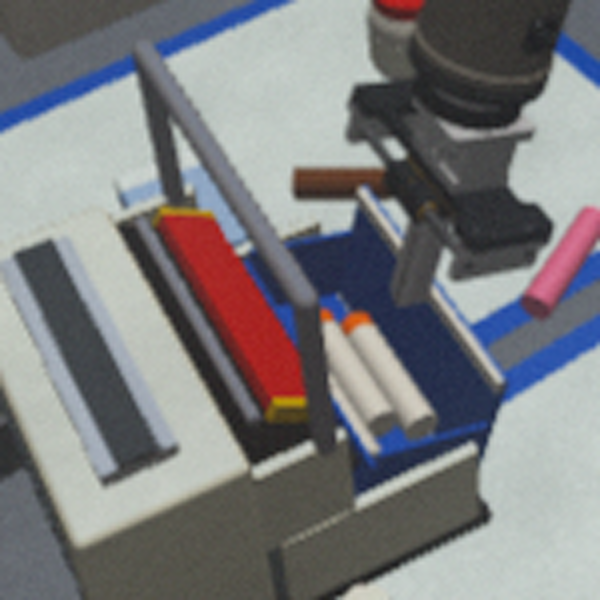

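The hopper is opening: the rim has moved to (365,190)–(500,385), the fingers are hooked inside it at (415,290), and the tubes are still inside. I'll carry on to the stop.

```bash
python3 -m pendant '[0,0,0.35,0,-0.09,0,1, 0,0,0.7,0,-0.18,0,1, 0,0,1.05,0,-0.27,0,1, 0,0,1.4,0,-0.36,0,1, 0,0,1.7,0,-0.44,0,1, 0,0,1.95,0,-0.51,0,1, 0,0,2.2,0,-0.57,0,1]'
python3 - <<'E'
from h import *
show()
E
```

```text
clock: 9.9
tool_pos: [0.5661, -0.0089, 0.0993]
orientation: [0.596, 0.626, 0.314, -0.394]
wrist_force: [0.4, -0.3, 0.3]
finger_gap: -0.0
t 9.9 p [ 0.5661 -0.0089  0.0993] F [ 0.4 -0.3  0.3] gap -0.0 j [-0.43  0.14  0.22  2.38  0.85  0.2  -2.71]
[[ 0.493  0.862 -0.119]
 [-0.077 -0.093 -0.993]
 [-0.867  0.499  0.02 ]]
feeder [-0.1063 -0.0046  0.0993] above bar -0.0018 upslope -0.1637 along -0.0046
```

The wrist is near the joint-6 and joint-7 limits at this lean. I'll go back to about 17° lean and finish by drawing.

```bash
python3 - <<'E'
from h import *
for x,z,l in((-.10,.096,20),(-.095,.09,17),(-.105,.082,17),(-.121,.081,17)): print(rel(F(x,0,z),ori(l,-1)))
E
python3 -m pendant '[0,0,-0.3,0,0.1,0,1, 0,0,-0.6,0,0.2,0,1]';python3 - <<'E'
from h import *
show()
for x,z,l in((-.10,.096,20),(-.095,.09,17),(-.105,.082,17),(-.121,.081,17)): print(rel(F(x,0,z),ori(l,-1)))
E
```

```text
[ 0.07  0.13 -1.24  0.15  0.1  -0.12]
[ 0.07  0.13 -1.61  0.34  0.13 -0.12]
[ 0.07  0.13 -1.61  0.39 -0.19 -0.12]
[ 0.07  0.13 -1.61  0.21 -0.54 -0.13]
clock: 10.15
tool_pos: [0.5728, -0.0069, 0.1033]
orientation: [0.579, 0.611, 0.342, -0.418]
wrist_force: [0.2, -0.1, -0.6]
finger_gap: 0.0008
t 10.15 p [ 0.5728 -0.0069  0.1033] F [ 0.2 -0.1 -0.6] gap 0.001 j [-0.25  0.16  0.05  2.28  0.46  0.32 -2.29]
[[ 0.418  0.901 -0.115]
 [-0.066 -0.096 -0.993]
 [-0.906  0.422  0.02 ]]
feeder [-0.0999 -0.0019  0.1033] above bar -0.002 upslope -0.1562 along -0.0019
[ 0.1   0.11 -0.62  0.16 -0.08 -0.05]
[ 0.09  0.12 -1.    0.35 -0.03 -0.05]
[ 0.09  0.12 -1.    0.43 -0.34 -0.06]
[ 0.09  0.12 -1.    0.28 -0.71 -0.06]
```

```bash
python3 -m pendant '[0.05,0.05,-0.4,0.05,-0.02,-0.03,1, 0.09,0.1,-0.8,0.2,-0.03,-0.05,1, 0.09,0.12,-1,0.35,-0.03,-0.05,1, 0.09,0.12,-1,0.35,-0.03,-0.05,1]';python3 - <<'E'
from h import *
show()
for x,z,l in((-.105,.082,17),(-.115,.081,17),(-.121,.081,17)): print(rel(F(x,0,z),ori(l,-1)))
q,e=snapshot("scene"); cv2.imwrite("pics/hook2.png",cv2.resize(q[170:320,150:300],(600,600),interpolation=cv2.INTER_CUBIC))
E
```

```text
clock: 10.65
tool_pos: [0.5782, -0.0086, 0.0896]
orientation: [0.541, 0.594, 0.384, -0.455]
wrist_force: [-0.3, 0.4, -0.8]
finger_gap: 0.0004
t 10.65 p [ 0.5782 -0.0086  0.0896] F [-0.3  0.4 -0.8] gap 0.0 j [-0.11  0.23 -0.05  2.16  0.21  0.46 -2.02]
[[ 0.291  0.948 -0.125]
 [-0.037 -0.12  -0.992]
 [-0.956  0.293 -0.   ]]
feeder [-0.0943 -0.0029  0.0896] above bar -0.0165 upslope -0.159 along -0.0029
[-0.03  0.01 -0.01  0.1  -0.31 -0.07]
[-0.03  0.01 -0.01  0.05 -0.56 -0.07]
[-0.03  0.01 -0.01  0.01 -0.7  -0.07]
```

View pics/hook2.png

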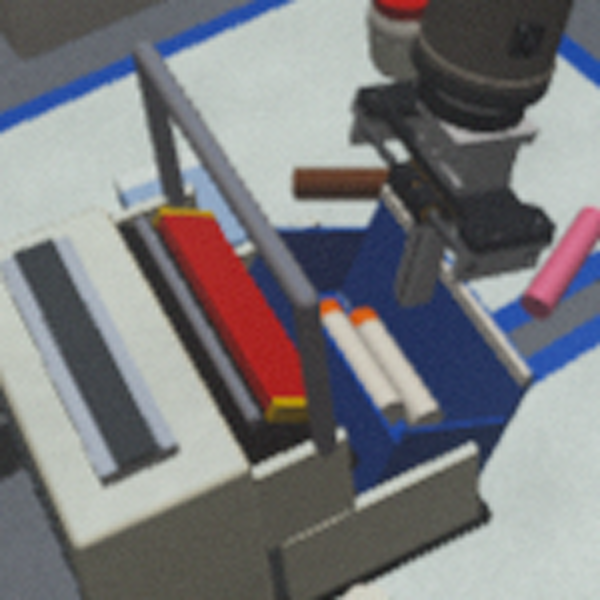

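The rim is now at (385,190)–(530,380), further open but not yet confirmed at the stop. The fingers at (415,285) are free inside. I'll draw on.

```bash
python3 -m pendant '[0,0,0,0.05,-0.15,-0.03,1, 0,0,0,0.1,-0.3,-0.07,1, 0,0,0,0.07,-0.45,-0.07,1, 0,0,0,0.05,-0.56,-0.07,1, 0,0,0,0.03,-0.64,-0.07,1]'
cat >> h.py <<'E'
def rim():
    q,e=snapshot("scene"); C=cloud("scene",e); Q=C-O; A=np.stack([Q@fx,Q@fy,Q@Z],-1); h=cv2.cvtColor(q,cv2.COLOR_BGR2HSV).astype(int)
    m=(h[...,1]<70)&(h[...,2]>130)&(A[...,0]>-.17)&(A[...,0]<-.08)&(abs(A[...,1])<.11)&(A[...,2]>.105)&(A[...,2]<.14)
    m&=(abs(A[...,1])>.04)
    B=A[m]; print("rim",len(B),np.median(B,0).round(4) if len(B) else ""); return q
E
python3 - <<'E'
from h import *
show(); rim()
E
```

```text
clock: 11.32
tool_pos: [0.5551, -0.0022, 0.0814]
orientation: [0.542, 0.594, 0.384, -0.454]
wrist_force: [6.0, -0.6, -1.8]
finger_gap: 0.0006
t 11.32 p [ 0.5551 -0.0022  0.0814] F [ 6.  -0.6 -1.8] gap 0.001 j [-0.13  0.21 -0.04  2.22  0.23  0.43 -2.07]
[[ 0.293  0.948 -0.124]
 [-0.036 -0.119 -0.992]
 [-0.955  0.296 -0.   ]]
feeder [-0.1181  0.0006  0.0814] above bar -0.0104 upslope -0.1833 along 0.0006
rim 96 [-0.1439  0.0525  0.1202]
```

```bash
python3 -m pendant '[0,0,0,0,-0.05,0,1, 0,0,0,0,-0.1,0,1]'
python3 - <<'E'
from h import *
show(); rim()
E
```

```text
clock: 11.62
tool_pos: [0.5514, -0.0018, 0.0802]
orientation: [0.542, 0.594, 0.384, -0.454]
wrist_force: [5.8, -1.0, -1.8]
finger_gap: 0.0006
t 11.62 p [ 0.5514 -0.0018  0.0802] F [ 5.8 -1.  -1.8] gap 0.001 j [-0.14  0.21 -0.04  2.23  0.23  0.43 -2.07]
[[ 0.293  0.948 -0.124]
 [-0.036 -0.119 -0.992]
 [-0.955  0.295 -0.   ]]
feeder [-0.1217  0.0006  0.0802] above bar -0.0094 upslope -0.1871 along 0.0006
rim 113 [-0.1466  0.0504  0.1175]
```

```bash
python3 -c "
from h import *
print(manip.state()['clock'])"; python3 -m pendant '[0,0,0,0,-0.04,0,1]'
python3 - <<'E'
from h import *
show(); rim()
E
```

```text
11.675
clock: 11.8
tool_pos: [0.5509, -0.0017, 0.0802]
orientation: [0.542, 0.595, 0.383, -0.454]
wrist_force: [15.9, -4.0, -5.3]
finger_gap: 0.0004
t 11.8 p [ 0.5509 -0.0017  0.0802] F [15.9 -4.  -5.3] gap 0.0 j [-0.14  0.21 -0.04  2.23  0.24  0.42 -2.07]
[[ 0.295  0.947 -0.124]
 [-0.036 -0.119 -0.992]
 [-0.955  0.297 -0.001]]
feeder [-0.1223  0.0007  0.0802] above bar -0.0092 upslope -0.1875 along 0.0007
rim 111 [-0.1468  0.0496  0.1176]
```

The stop is reached: the force rose to 17 N while the rim stayed put. I'll give it one small confirming push, then let go, back off and lift out.

```bash
python3 -m pendant '[0,0,0,0,-0.03,0,1, 0,0,0,0,-0.03,0,1, 0,0,0,0,0.2,0,1, 0,0,0,0,0.55,0,1, 0,0,0,-0.6,0.6,0,1, 0,0,0,-1.6,0.6,0,1, 0,0,0,-2.8,0.6,0,1, 0,0,0,-4,0.6,0,1, 0,0,0,-5,0.6,0,1, 0,0,0,-5,0.6,0,1]'
python3 - <<'E'
from h import *
show(); barfit(); q=rim()
p,d=snapshot("top"); a=cv2.resize(q[170:330,140:300],(560,560),interpolation=cv2.INTER_CUBIC); cv2.imwrite("pics/end.png",cv2.resize(np.hstack([a,cv2.resize(p,(747,560))]),(800,343)))
z=np.load("top0.npz")
E
```

```text
clock: 13.1
tool_pos: [0.5149, 0.003, 0.2809]
orientation: [0.542, 0.595, 0.383, -0.453]
wrist_force: [-0.1, 0.4, 0.3]
finger_gap: 0.0006
t 13.1 p [0.5149 0.003  0.2809] F [-0.1  0.4  0.3] gap 0.001 j [-0.11 -0.11 -0.09  2.06  0.11  0.9  -1.95]
[[ 0.296  0.947 -0.124]
 [-0.036 -0.119 -0.992]
 [-0.954  0.298 -0.001]]
feeder [-0.1586  0.001   0.2809] above bar 0.179 upslope -0.1087 along 0.001
rest 587 press rad -0.036 rock -0.001 offset 0.0017
now 587 press rad -0.037 rock -0.001 offset 0.0017
rim 117 [-0.147   0.0493  0.1173]
```

View pics/end.png

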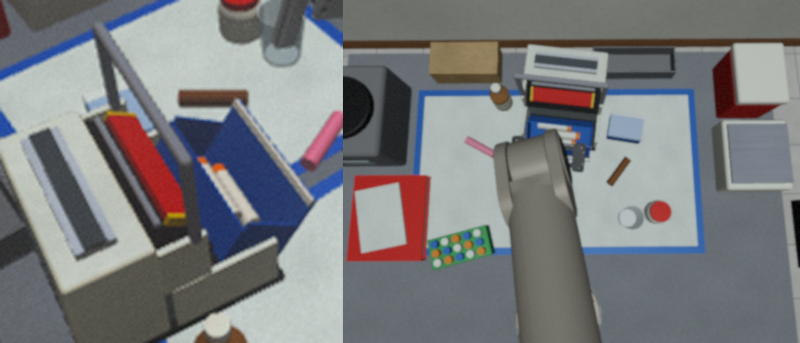

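The hopper is fully open, the rim stayed at θ≈0.61, and the bar is back at rest. I'll clear the arm out of view to check the three tubes and the bystanders.

```bash
python3 -m pendant '[0,0,0,-1.2,0,0,1, 0,0,0,-2.4,0,0.5,1, 0,0,-0.5,-3.2,0,1.5,1, 0,0,-1,-3.5,0,2.7,1, 0,0,-1.5,-3.5,0,3.9,1, 0,0,-2,-3.5,0,5.1,1, 0,0,-2,-3.5,0,6.3,1, 0,0,-2,-3.5,0,7.5,1, 0,0,-2,-3.5,0,8.5,1, 0,0,-2,-3.5,0,8.5,1]'
python3 - <<'E'
from h import *
show(); q=rim()
p,d=snapshot("top"); z=np.load("top0.npz")["p"]
a=cv2.resize(q[190:300,190:300],(400,400),interpolation=cv2.INTER_CUBIC); b=cv2.resize(p[100:210,210:320],(400,400),interpolation=cv2.INTER_CUBIC); cv2.imwrite("pics/end2.png",np.hstack([a,b]))
g=cv2.absdiff(cv2.GaussianBlur(p,(5,5),0),cv2.GaussianBlur(z,(5,5),0)).max(2)
for nm,(u,v) in dict(bottle=(192,117),tip=(346,157),rack=(144,303),jar=(388,259),beaker=(351,266),pink1=(168,180),pink2=(275,240),brown=(338,209)).items(): print(nm,(g[v-25:v+25,u-30:u+30]>30).sum())
E
```

```text
clock: 14.5
tool_pos: [0.4296, -0.3323, 0.4095]
orientation: [0.471, 0.535, 0.462, -0.528]
wrist_force: [0.8, 0.9, -0.2]
finger_gap: 0.0001
t 14.5 p [ 0.4296 -0.3323  0.4095] F [ 0.8  0.9 -0.2] gap 0.0 j [ 0.17  0.06  0.4   1.6  -0.03  1.47 -1.12]
[[ 0.015  0.992 -0.129]
 [-0.003 -0.129 -0.992]
 [-1.     0.016  0.001]]
feeder [-0.2027 -0.3422  0.4095] above bar 0.3108 upslope -0.0756 along -0.3422
rim 101 [-0.1476  0.0495  0.1175]
bottle 0
tip 0
rack 0
jar 0
beaker 0
pink1 0
pink2 0
brown 0
```

View pics/end2.png

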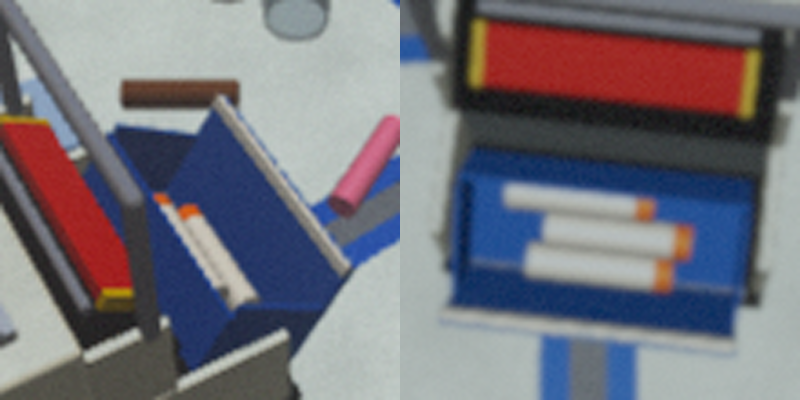

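The right view shows all three white tubes in the open hopper, at (580,200), (615,235) and (600,268). The rim is forward at (590,330), the bar is level at rest, and no bystander has moved. I'm handing in.

```bash
python3 -c "
from cell import manip
print(manip.sign_off())"
```

```text
the job is handed in; nothing more can be done
None
```

The feeder is stopped, the hopper is open at its stop with all three tubes in it, and I handed the job in at about 14.5 s.

**Stop bar:** I pressed it at mid-width with the shut fingers leaning 33°, until the force jumped to about 58 N. I held it for about 0.5 s and it sprang back to rest. The rocking measured about 0 throughout. The middle moved about 9.7 mm, which fits fully home, but a plane fit of the depth data read only about 0.25 rad. I took the force jump and the travel as the proof.

**Hopper:** I hooked the rim from inside and drew it forward until the force rose from 6 to 17 N and the rim stopped. The rim is where full opening puts it (measured −147.6 mm and 117.5 mm, expected −147.7 mm and 116.5 mm), and it stayed there after I let go.

**Last checks:** The bystanders and the pink and brown look-alikes show no change in the top picture. The arm is clear of everything.

**Two things did not match the plan:**
- The fingertips really end about 20 mm short of the reported TCP, so I went by depth and force.
- Following the hopper's tilt brought the wrist close to its joint limits (joint 7 at −2.71 of −2.73). I eased the lean to 17° and finished drawing from there.

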